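Pack and stack the burner spares boxes

TASK

Put the ivory burner control unit into the open green box and fit the green lid fully home on it. Then set the blue box on the green lid and the orange box on the blue one, each with its four feet seated in the corner recesses of the lid below. Keep the green box on its rubber mat, lower the lid and the boxes instead of dropping them, never turn a box over, and leave everything else on the bench where it is.

Things in the scene. Friction and masses are not known exactly. Their poses are not given: they have to be found in the camera images.
- control_unit: Burner control unit to be packed: ivory block on a black base with a red reset button on top. 64 mm long (its x) x 36 mm wide (its y) x 26 mm high, plus 3 mm button; about 0.12 kg. Origin: centre of its underside; z up. Starts lying on the table towards the far side.
- green_box: Open green box, loose, on the mat, ~0.35 kg. Body 166 (its x) x 58 mm (its y), rim 52 mm above its origin, walls and floor 4 mm: inside 158 x 50 mm, inner floor 12 mm above the origin; the control unit fits only lengthwise (its x along the box's x, either way). Four black feet like the other boxes'. Origin: centre of the underside of the feet; z up.
- green_lid: Loose green lid lying right way up, 170 (its x) x 62 mm (its y), ~0.12 kg. Origin: centre of the underside of its four round lugs (14 mm across, 8 mm high, at x +-70, y +-16 mm), which go inside the box's corners with 2 mm play. Rim (grip across y) 8 to 22 mm above the origin. Fully home: origin 44 mm above the green box's. Either way round fits.
- green_lid_seat (a point): Middle of the green lid, level with the floors of its four square corner recesses (dark floors, 18 x 18 mm, 6 mm deep, centred at x +-72.5, y +-18.5 mm), 16 mm above the lid's origin. Here comes the blue box's origin when its feet (2 mm play) stand on the recess floors.
- blue_box: Closed blue box, lid fixed, loose, ~0.45 kg. Body 166 (its x) x 58 mm (its y); lid rim 170 x 62 mm, 52 to 66 mm above the origin (grip across y), 2 mm proud of the body all round. Four round black feet 14 mm across, domed, 8 mm high, at x +-72.5, y +-18.5 mm. Origin: centre of the underside of the feet; z up. Either way round fits.
- blue_box_seat (a point): Middle of the blue box's lid, level with the floors of its four corner recesses (same as the green lid's), 60 mm above the blue box's origin. Here comes the orange box's origin when seated.
- orange_box: Closed orange box, exactly like the blue one except for colour.
- mat: Fixed black rubber mat, 190 mm (its x) x 80 mm (its y) x 3 mm thick, under the green box. Origin: centre of its underside.
- gauge: Bystander: steel pressure gauge lying on its back, dial 64 mm across, 28 mm high, brass stem. Origin: centre of the underside of the dial case.
- tin: Bystander: small yellow tin, 56 mm across, 62 mm high. Origin: centre of its underside.
- jar: Bystander: small closed jar, 60 mm across, 75 mm high. Origin: centre of its underside.
Mind the look-alikes: they are no part of the job. Of the things that look like the green_box, the largest one is meant.

How it is judged:
On the way, in this order (a step that is already met when the one before it is completed fails the run):
1. the control unit lies inside the open green box, let go (x of control_unit in the frame of green_box between -0.06 and 0.06 m and y of control_unit in the frame of green_box between -0.025 and 0.025 m and z of control_unit in the frame of green_box between 0.005 and 0.035 m and contact force between the fingers and control_unit below 0.1 N), for 0.2 s.
2. the green lid is fully home on the green box, let go, with the control unit inside (z of green_lid in the frame of green_box between 0.0415 and 0.0465 m and horizontal distance between green_lid and green_box below 0.006 m and angle between the x axis of green_lid and the x axis of green_box, either way round below 0.12 rad and angle between the z axis of green_lid and the z axis of green_box, either way round below 0.05 rad and x of control_unit in the frame of green_box between -0.06 and 0.06 m and y of control_unit in the frame of green_box between -0.025 and 0.025 m and z of control_unit in the frame of green_box between 0.005 and 0.035 m and contact force between the fingers and green_lid below 0.1 N), for 0.2 s.
3. the blue box stands on the green lid, its feet in the recesses, let go (z of blue_box in the frame of green_lid between 0.0135 and 0.0185 m and horizontal distance between blue_box and green_lid below 0.006 m and angle between the x axis of blue_box and the x axis of green_lid, either way round below 0.12 rad and angle between the z axis of blue_box and the z axis of green_lid, either way round below 0.05 rad and z of green_lid in the frame of green_box between 0.0415 and 0.0465 m and horizontal distance between green_lid and green_box below 0.006 m and angle between the x axis of green_lid and the x axis of green_box, either way round below 0.12 rad and angle between the z axis of green_lid and the z axis of green_box, either way round below 0.05 rad and contact force between the fingers and blue_box below 0.1 N), for 0.2 s.
4. the orange box stands on the blue box, its feet in the recesses, let go (z of orange_box in the frame of blue_box between 0.0575 and 0.0625 m and horizontal distance between orange_box and blue_box below 0.006 m and angle between the x axis of orange_box and the x axis of blue_box, either way round below 0.12 rad and angle between the z axis of orange_box and the z axis of blue_box, either way round below 0.05 rad and z of blue_box in the frame of green_lid between 0.0135 and 0.0185 m and horizontal distance between blue_box and green_lid below 0.006 m and angle between the x axis of blue_box and the x axis of green_lid, either way round below 0.12 rad and angle between the z axis of blue_box and the z axis of green_lid, either way round below 0.05 rad and contact force between the fingers and orange_box below 0.1 N), for 0.2 s.
At the end, for the whole second after the job is handed in: Unit in the green box, green lid on it, blue box on that, orange on top: each seated to 2.5 mm in height, 6 mm sideways, 0.12 rad in turn (either way round) and 0.05 rad in tilt; green box upright, within 30 mm of the mat's centre each way; all released and at rest (all of step 2 and all of step 4 and x of green_box in the frame of mat between -0.03 and 0.03 m and y of green_box in the frame of mat between -0.03 and 0.03 m and contact force between the fingers and control_unit below 0.1 N and contact force between the fingers and green_box below 0.1 N and contact force between the fingers and blue_box below 0.1 N and angle between green_box's own z axis and vertical below 0.05 rad and linear speed of each of green_box, green_lid, blue_box, orange_box below 0.02 m/s); the robot touches nothing.
It fails at once if a bystander (gauge, tin or jar) is moved more than 30 mm (distance of any of gauge, tin, jar from where it was at the start of the episode above 0.03 m).
It fails at once if a box or the lid tips by more than 0.6 rad (angle between any of green_box, green_lid, blue_box, orange_box's own z axis and vertical above 0.6 rad).
It fails at once if the lid, the blue box or the orange box is dropped (moves faster than 0.7 m/s, a fall of about 25 mm, out of the fingers) ((linear speed of green_lid above 0.7 m/s and contact force between the fingers and green_lid below 0.1 N) or (linear speed of blue_box above 0.7 m/s and contact force between the fingers and blue_box below 0.1 N) or (linear speed of orange_box above 0.7 m/s and contact force between the fingers and orange_box below 0.1 N)).
It also fails if it takes over 72 s, if anything falls off the work surface, if the arm or the gripper's body presses on something with over 40 N, if the wrist force passes 120 N, or if a joint passes its speed limit or range.

ROBOT

A 6-joint arm with a two-finger parallel gripper is mounted at the origin on the work surface. World frame = base frame: x ahead of the robot, y to its left, z up, the work surface at z = 0. Lengths are in m, angles in rad, forces in N, time in s.
With the tool pointing down it reaches from about 0.325 to 0.925 m from the base axis. Payload 3.1 kg.
Tool frame: the origin (TCP) lies on the centre line of the jaws, within the pads' length; the fingertips stand 22 mm ahead of it and the grasp point (between the pads) lies 3 mm ahead of it; z points along the fingers, y is the line along which they close (so a half turn about z gives the same grasp; the last joint's range is limited). The gripper opens to 85 mm and grips with 20 to 120 N. Pads are 22 mm wide; open, the fingers measure 114 mm over their backs; the gripper's body (76 mm by 85 mm) begins 54 mm behind the grasp point. The pads swing forward as they close: fully open they stand 13 mm farther back than shut.
Start: joints at [1.047, 0.217, 1.613, -0, 1.311, -0.112], TCP at [0.25, 0.573, 0.253] pointing down, gripper open.
Joint ranges: [-2.75, 2.75], [-0.78, 2.1], [0.31, 2.55], [-1.13, 4.27], [0.13, 2.63], [-2.58, 2.58]. Speed limits (rad/s): [2.79, 2.79, 3.14, 3.14, 3.14, 3.14].

INTERFACE

Orientations are given as a unit quaternion [w, x, y, z].
In Python, from rig import manip gives the robot as it stands. The module is installed in compiled form; this text tells all that it offers.
- The arm moves only by the tool arm_command, never from a script. Its argument "targets" is text: rows parted by semicolons, each of 7 numbers parted by spaces: the shift along the tool's x, y, z in mm, then the turn, a rotation vector about the tool's x, y, z in rad, then the closure, from -1 (fully open) to 1 (shut). In form: tx ty tz ax ay az claw; .... A call has 1 to 20 rows; each row is the pose to reach, as a shift and turn from the pose commanded when the call began, along the tool's axes at that moment; what a row does not reach only later rows make up. A row lasts 1/12 s, in which the tool goes at most 41.7 mm and 7.16 degrees, less where a joint would pass 70% of its speed; a pose out of reach is approached as far as the arm can. A call with a gripper value outside its range is refused whole. The fingers move at their own pace and stop on an object; "newtons" is the grip in N (left out, the last holds). Time passes only in rows, so rows that repeat a pose let the fingers close. It gives the time, the measured TCP pose, the force, the opening and the grip force at its end, in the units of the state.
- manip.sense(): the state, without advancing time (a new reading comes with each control period).
- manip.capture(name): name is "scene" or "top" or "wrist"; returns the picture (384x512x3 uint8, blue, green, red); there is no depth.
- manip.camera_info(name): a dict with "fx", "fy", "cx", "cy" (pixels), "R" (3x3) and "t" (3): a world point X has camera coordinates R X + t. Camera axes: x right, y down, z forward; pixel columns grow to the right and rows downward; lengths in m; the calibration is good to about 2 mm. A picture is of the moment at which its call begins: read the wrist's pose just before it. camera_info takes no time and is no camera call; for the wrist camera it gives the pose at the moment of the call.
- manip.finish_job(): hands the job in; it is judged then, once.
The state is a dict: "clock": time; "joints": joint angles; "qd": joint speeds; "joint_torque": joint torques, N m; "ee_pos": TCP position; "tcp_rot": TCP orientation; "force": force on the tool from outside, world axes, zero at the start; "moment": the same for the moment, N m; "gripper_width": finger opening in m; "finger_force": force on a finger pad.
Only numpy, scipy, OpenCV 4.12 (cv2) and the standard library are available. Lean on these libraries where they do the work, as an engineer would, in place of code of your own. Each camera call takes 0.05 s, during which the arm holds its last target. There are 200 camera calls.

## Working session

There is one attempt and no reset: what is moved stays moved. The work goes in short steps, Python scripts to look and compute and a tool call to move; the robot and the scene stay as the last step left them, time stands still between calls to the robot, and variables do not carry over. Pictures are saved under pics/ and viewed, at most 10 in all, crops included, and the job is handed in when it is done.

Besides the shell and the picture viewer there is one more tool, called after "Request:" as name(argument=value, ...) on one line, values as JSON. arm_command: Moves the arm, as the interface text tells. Its arguments: {"type":"object","properties":{"targets":{"type":"string"},"newtons":{"type":"number"}},"required":["targets"]}

```bash
mkdir -p pics
python3 - <<'E'
from rig import manip
import cv2,numpy as np
for n in("top","scene"):
    im=manip.capture(n); cv2.imwrite(f"pics/{n}0.png",cv2.resize(im,(800,600),interpolation=cv2.INTER_CUBIC)); cv2.imwrite(f"pics/{n}0_raw.png",im)
    print(n,manip.camera_info(n))
print(manip.sense())
E
```

```text
top {'fx': 409.2234843967553, 'fy': 409.2234843967553, 'cx': 252.19439484986714, 'cy': 194.17387786602202, 'R': array([[ 0.04659318, -0.99889578,  0.00602505],
       [-0.97636499, -0.04681491, -0.21099707],
       [ 0.21104614,  0.00394838, -0.97746813]]), 't': array([-0.0471602 ,  0.47577589,  1.11164108])}
scene {'fx': 417.0749589515244, 'fy': 417.0749589515244, 'cx': 250.76800910168117, 'cy': 191.81530592475318, 'R': array([[-0.42655546,  0.90444263,  0.00582804],
       [ 0.57756411,  0.27733969, -0.76779059],
       [-0.69603889, -0.32413921, -0.64067436]]), 't': array([ 0.23078974, -0.19687162,  1.44187687])}
{'clock': 0.1, 'joints': array([ 1.04678584e+00,  2.17741821e-01,  1.61480424e+00, -2.63178393e-05,
        1.31131131e+00, -1.12240695e-01]), 'qd': array([-4.15740515e-04, -2.25128100e-03, -3.40576100e-03,  9.72402513e-05,
       -1.19980803e-03,  1.35552690e-03]), 'joint_torque': array([-6.87047959e-04, -3.98077369e+01, -3.04970956e+01, -1.34201091e-04,
        4.19229138e-03,  2.93190317e-05]), 'ee_pos': array([0.24979961, 0.57214042, 0.2520437 ]), 'tcp_rot': array([-3.42108901e-04,  2.04429995e-01,  9.78880531e-01, -1.07951372e-03]), 'force': array([-1.07424951, -1.30614587,  0.1155619 ]), 'moment': array([ 0.02415118,  0.02010347, -0.01335522]), 'finger_force': 0.0, 'gripper_width': 0.08554346043167058}
```

View pics/top0.png

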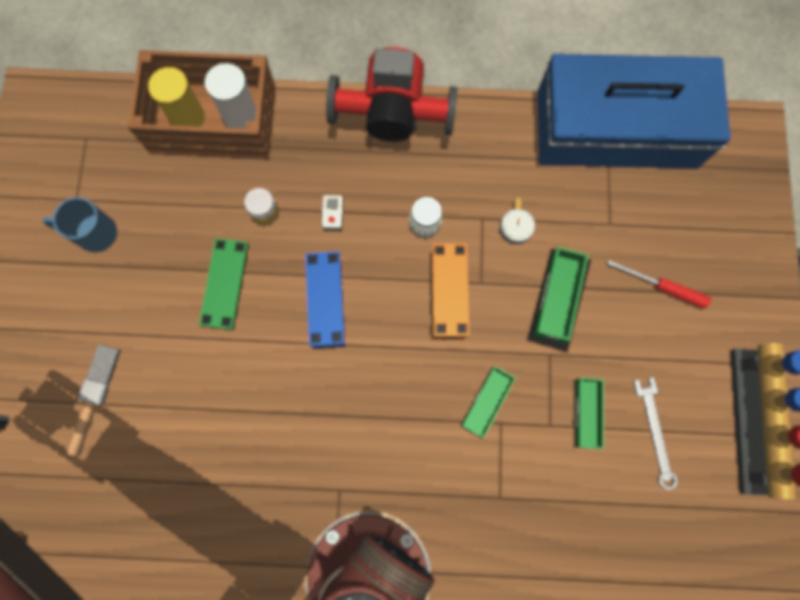

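View pics/scene0.png

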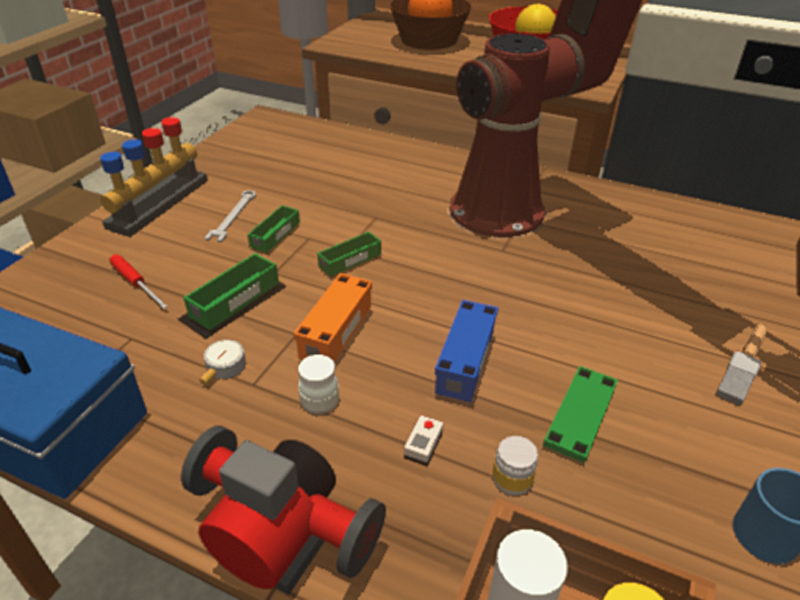

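Three open green boxes: (560,298) on the black mat, and (488,402) and (589,412), both smaller and without a mat. The one at (560,298) is the largest and sits on the mat, so it is the one meant. I'll confirm and measure in an enlarged crop.

Run:
```python
import cv2
im=cv2.imread("pics/top0_raw.png")[115:295,125:390]
cv2.imwrite("pics/crop1.png",cv2.resize(im,None,fx=3,fy=3,interpolation=cv2.INTER_CUBIC))
```

```text
(no output)
```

View pics/crop1.png

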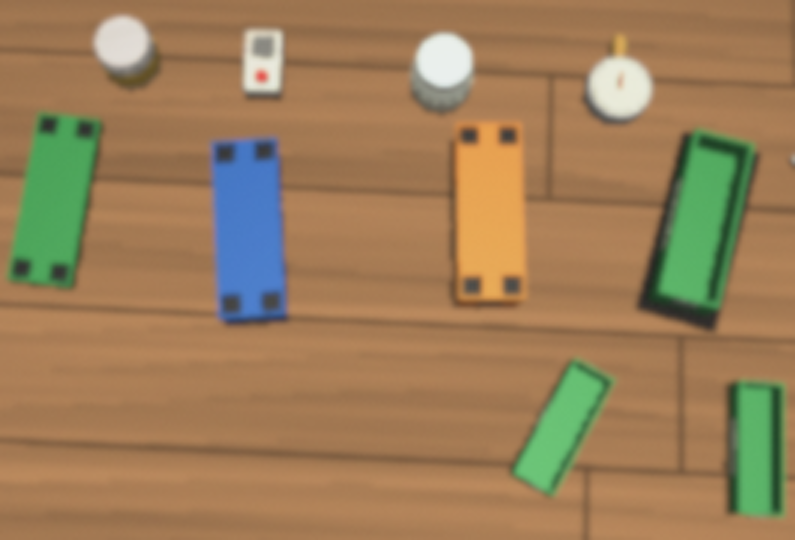

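The crop confirms the big green box on its mat at (700,225). Also visible are the lid (55,200), blue box (248,230), orange box (490,212), unit (263,62), jars (122,45) and (443,65), and gauge (620,88).

```bash
cat > h.py <<'E'
import numpy as np
from rig import manip
def ray(ci,u,v,z):
    R,t=np.array(ci["R"]),np.array(ci["t"])
    d=R.T@[(u-ci["cx"])/ci["fx"],(v-ci["cy"])/ci["fy"],1]; c=-R.T@t
    return c+d*(z-c[2])/d[2]
def rect(ci,pts,z):
    # pts order: two at one end (a,b), two at other end (c,d), a-c and b-d long sides
    P=np.array([ray(ci,u,v,z) for u,v in pts]); a,b,c,d=P
    x=(a+b-c-d)/2; y=(a+c-b-d)/2
    return P.mean(0).round(4),"yaw",round(float(np.arctan2(x[1],x[0])),3),"LxW",np.linalg.norm(x).round(4),np.linalg.norm(y).round(4),"yawW",round(float(np.arctan2(-y[0],y[1])),3)
def tool():
    from scipy.spatial.transform import Rotation as Ro
    s=manip.sense(); w,x,y,z=s["tcp_rot"]; return s["ee_pos"],Ro.from_quat([x,y,z,w])
def go(p,yaw):
    """shift (mm) and turn to bring TCP to p, tool down with y axis along (world) yaw+90deg, mod pi"""
    from scipy.spatial.transform import Rotation as Ro
    e,R=tool(); s=R.inv().apply(np.array(p)-e)*1000
    best=None
    for k in(0,np.pi):
        T=Ro.from_euler('z',yaw+k)*Ro.from_quat([1,0,0,0])
        r=(R.inv()*T).as_rotvec()
        if best is None or np.linalg.norm(r)<np.linalg.norm(best): best=r
    return s.round(1),best.round(4)
E
python3 - <<'E'
from h import *
ci=manip.camera_info("top")
f=lambda L:[(125+(x+.5)/3-.5,115+(y+.5)/3-.5) for x,y in L]
print("gbox",rect(ci,f([(692,131),(757,150),(654,293),(716,310)]),.055))
print("lid",rect(ci,f([(48,124),(86,129),(21,268),(60,272)]),.017))
print("blue",rect(ci,f([(225,153),(264,151),(231,304),(271,301)]),.061))
print("orange",rect(ci,f([(469,136),(508,136),(472,286),(512,286)]),.061))
print("unit",rect(ci,f([(246,30),(282,31),(246,92),(280,93)]),.026))
for n,p,z in(("tin?",(122,43),.062),("jar",(443,60),.075),("gauge",(620,88),.028)): print(n,ray(ci,*f([p])[0],z).round(3))
print(manip.camera_info("wrist"))
E
```

```text
gbox (array([ 0.5093, -0.3292,  0.055 ]), 'yaw', -0.24, 'LxW', np.float64(0.1634), np.float64(0.0619), 'yawW', -0.24)
lid (array([0.5106, 0.2994, 0.017 ]), 'yaw', -0.075, 'LxW', np.float64(0.1461), np.float64(0.0382), 'yawW', -0.072)
blue (array([0.481 , 0.1025, 0.061 ]), 'yaw', 0.112, 'LxW', np.float64(0.1453), np.float64(0.0371), 'yawW', 0.113)
orange (array([ 0.5077, -0.1249,  0.061 ]), 'yaw', 0.051, 'LxW', np.float64(0.1455), np.float64(0.0373), 'yawW', 0.048)
unit (array([0.6579, 0.1026, 0.026 ]), 'yaw', 0.052, 'LxW', np.float64(0.0653), np.float64(0.035), 'yawW', 0.019)
tin? [0.657 0.237 0.062]
jar [ 0.65  -0.074  0.075]
gauge [ 0.647 -0.253  0.028]
{'fx': 298.6501789104743, 'fy': 298.6501789104743, 'cx': 254.14407643744676, 'cy': 196.21485946749763, 'R': array([[ 0.4003185 ,  0.91637048, -0.00320153],
       [ 0.88333326, -0.3849517 ,  0.26745941],
       [ 0.24385947, -0.10989697, -0.96356381]]), 't': array([-0.6218321 , -0.03531613,  0.37962956])}
```

Run:
```python
from h import *
print(go([.658,.1026,.15],.035+np.pi/2),go([.658,.1026,.026],.035+np.pi/2))
```

```text
(array([-562. , -266.7,  102.5]), array([-2.100e-03,  1.100e-03,  1.124e+00])) (array([-562.1, -266.4,  226.5]), array([-2.100e-03,  1.100e-03,  1.124e+00]))
```

Request:
arm_command(targets="-562 -267 102 -0.002 0.001 1.124 -1;-562 -267 102 -0.002 0.001 1.124 -1;-562 -267 102 -0.002 0.001 1.124 -1;-562 -267 102 -0.002 0.001 1.124 -1;-562 -267 102 -0.002 0.001 1.124 -1;-562 -267 102 -0.002 0.001 1.124 -1;-562 -267 102 -0.002 0.001 1.124 -1;-562 -267 102 -0.002 0.001 1.124 -1;-562 -267 102 -0.002 0.001 1.124 -1;-562 -267 102 -0.002 0.001 1.124 -1;-562 -267 102 -0.002 0.001 1.124 -1;-562 -267 102 -0.002 0.001 1.124 -1;-562 -267 102 -0.002 0.001 1.124 -1;-562 -267 102 -0.002 0.001 1.124 -1;-562 -267 102 -0.002 0.001 1.124 -1;-562 -267 102 -0.002 0.001 1.124 -1;-562 -267 102 -0.002 0.001 1.124 -1;-562 -267 102 -0.002 0.001 1.124 -1;-562 -267 102 -0.002 0.001 1.124 -1")

```text
clock: 1.68
ee_pos: [0.6572, 0.1043, 0.151]
tcp_rot: [-0.001, 0.694, 0.72, 0.001]
force: [-0.1, 0.6, 0.1]
gripper_width: 0.0859
finger_force: 0.0
```

Run:
```python
from h import *
import cv2
print(go([.658,.1026,.026],.035+np.pi/2)); s=manip.sense();print(s["ee_pos"],s["force"],s["joints"])
ci=manip.camera_info("wrist");im=manip.capture("wrist")
cv2.imwrite("pics/w1.png",cv2.resize(im,(800,600),interpolation=cv2.INTER_CUBIC))
p=np.array([.658,.1026,.026]);q=np.array(ci["R"])@p+ci["t"];print(q[:2]/q[2]*ci["fx"]+[ci["cx"],ci["cy"]])
```

```text
(array([ -2. ,   0.8, 125. ]), array([-0.0002, -0.0024,  0.001 ]))
[0.65721336 0.10431829 0.15100988] [-0.11921337  0.59167991  0.11176966] [0.05099962 0.39665044 1.58720401 0.00262612 1.15795207 0.01396745]
[255.55044138 195.82966985]
```

View pics/w1.png

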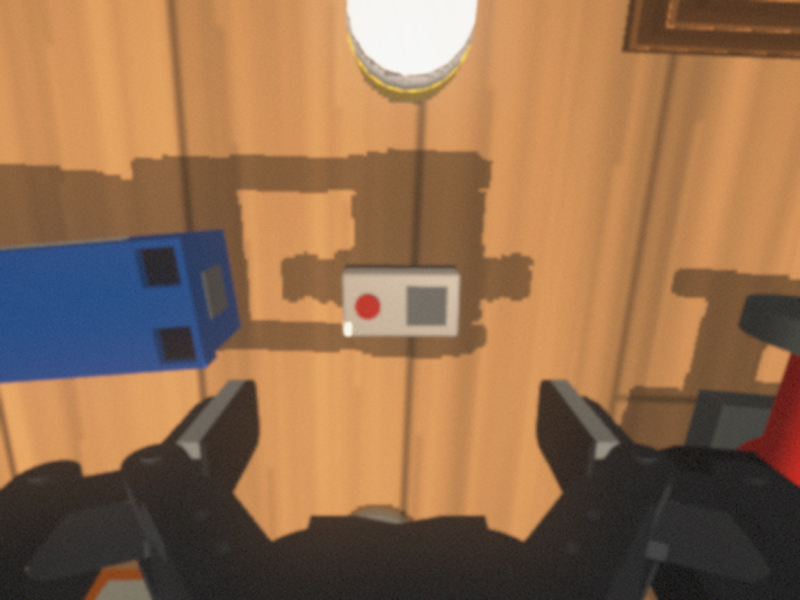

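Unit's top centre is at (401,304), matching the prediction (399,306) within 1–2 mm, and it lies square to the jaws. I'll descend and grip it lengthwise.

Request:
arm_command(targets="-2 0 40 0 0 0 -1;-2 0 80 0 0 0 -1;-2 0 110 0 0 0 -1;-2 0 125 0 0 0 -1;-2 0 125 0 0 0 -1;-2 0 125 0 0 0 1;-2 0 125 0 0 0 1;-2 0 125 0 0 0 1;-2 0 125 0 0 0 1;-2 0 125 0 0 0 1;-2 0 125 0 0 0 1;-2 0 125 0 0 0 1;-2 0 85 0 0 0 1;-2 0 45 0 0 0 1;-2 0 5 0 0 0 1;-2 0 -35 0 0 0 1;-2 0 -50 0 0 0 1", newtons=40)

```text
clock: 3.15
ee_pos: [0.6618, 0.1011, 0.2096]
tcp_rot: [0.004, 0.695, 0.719, 0.005]
force: [1.7, -0.3, 0.7]
gripper_width: 0.0632
finger_force: 46.8
```

Run:
```python
from h import *
print(go([.5093,-.3292,.20],-.24+np.pi/2))
```

```text
(array([-424.8, -167.6,    6.6]), array([ 0.0125, -0.0036,  0.2749]))
```

Request:
arm_command(targets="-425 -167 6 0 0 0.275 1;-425 -167 6 0 0 0.275 1;-425 -167 6 0 0 0.275 1;-425 -167 6 0 0 0.275 1;-425 -167 6 0 0 0.275 1;-425 -167 6 0 0 0.275 1;-425 -167 6 0 0 0.275 1;-425 -167 6 0 0 0.275 1;-425 -167 6 0 0 0.275 1;-425 -167 6 0 0 0.275 1;-425 -167 6 0 0 0.275 1;-425 -167 6 0 0 0.275 1;-425 -167 6 0 0 0.275 1;-425 -167 6 0 0 0.275 1;-425 -167 6 0 0 0.275 1")

```text
clock: 4.4
ee_pos: [0.5065, -0.3283, 0.1942]
tcp_rot: [-0.001, 0.786, 0.618, 0.001]
force: [0.2, -0.0, -2.2]
gripper_width: 0.0632
finger_force: 46.8
```

Run:
```python
from h import *
import cv2
print(go([.5093,-.3292,.20],-.24+np.pi/2)); s=manip.sense();print(s["ee_pos"],s["gripper_width"],s["finger_force"])
ci=manip.camera_info("wrist");im=manip.capture("wrist"); print({k:np.array(v).tolist() for k,v in ci.items()})
np.save("ci2.npy",ci,allow_pickle=True)
cv2.imwrite("pics/w2.png",cv2.resize(im,(800,600),interpolation=cv2.INTER_CUBIC))
```

```text
(array([-0.2,  3. , -5.8]), array([ 0.0002, -0.0028,  0.001 ]))
[ 0.50646887 -0.32832291  0.19418644] 0.06319581239232974 46.752946972846985
{'fx': 298.6501789104743, 'fy': 298.6501789104743, 'cx': 254.14407643744676, 'cy': 196.21485946749763, 'R': [[0.9715571091375188, -0.23680536369846697, -5.837795676399192e-05], [-0.22825793419061394, -0.9365545805725948, 0.26601472344125165], [-0.06304838747646446, -0.25843517046278563, -0.9639689639736799]], 't': [-0.5698728469361215, -0.21233776988574296, 0.2687565261729743]}
```

View pics/w2.png

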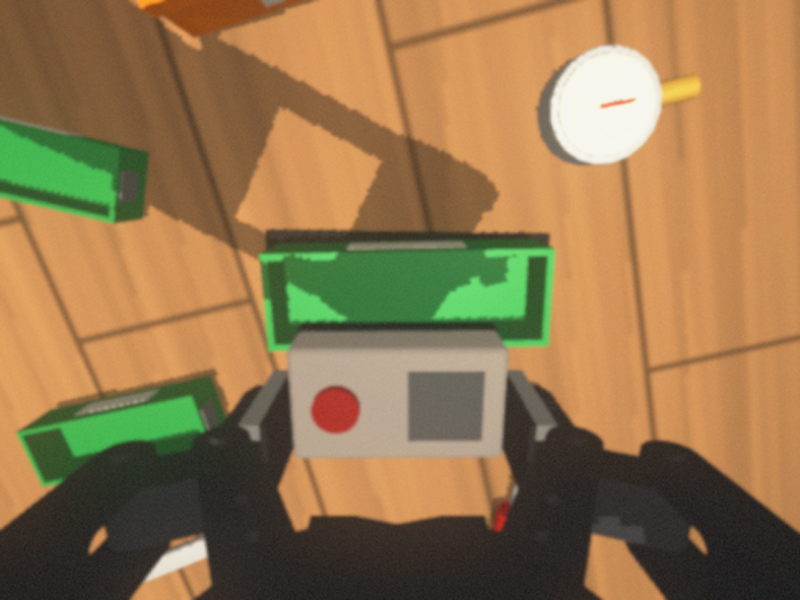

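The green box's outer rim corners are at (261,255), (555,248), (269,350) and (549,346). The unit is held straight at (398,400).

Run:
```python
from h import *
ci=np.load("ci2.npy",allow_pickle=True).item()
f=lambda L:[(x*.64-.18,y*.64-.18) for x,y in L]
print(rect(ci,f([(555,248),(549,346),(261,255),(269,350)]),.055))
```

```text
(array([ 0.512 , -0.3324,  0.055 ]), 'yaw', -0.22, 'LxW', np.float64(0.1656), np.float64(0.0575), 'yawW', -0.222)
```

Run:
```python
from h import *
print(go([.5115,-.332,.043],-.224+np.pi/2))
```

```text
(array([ -3. ,   5.6, 151.2]), array([ 0.0002, -0.0026, -0.0143]))
```

Request:
arm_command(targets="-3 6 10 0 0 -0.014 1;-3 6 40 0 -0.002 -0.014 1;-3 6 75 0 -0.002 -0.014 1;-3 6 105 0 -0.002 -0.014 1;-3 6 125 0 -0.002 -0.014 1;-3 6 140 0 -0.002 -0.014 1;-3 6 148 0 -0.002 -0.014 1;-3 6 150 0 -0.002 -0.014 1;-3 6 150 0 -0.002 -0.014 1;-3 6 150 0 -0.002 -0.014 1")

```text
clock: 5.28
ee_pos: [0.5125, -0.3333, 0.0444]
tcp_rot: [0.001, 0.782, 0.623, 0.0]
force: [0.6, -0.1, -1.4]
gripper_width: 0.0626
finger_force: 47.3
```

Request:
arm_command(targets="0 0 1.5 0 0 0 1;0 0 1.5 0 0 0 1;0 0 1.5 0 0 0 0;0 0 1.5 0 0 0 -0.5;0 0 1.5 0 0 0 -1;0 0 1.5 0 0 0 -1;0 0 1.5 0 0 0 -1;0 0 1.5 0 0 0 -1;0 0 -35 0 0 0 -1;0 0 -75 0 0 0 -1;0 0 -115 0 0 0 -1;0 0 -155 0 0 0 -1;0 0 -170 0 0 0 -1;0 0 -170 0 0 0 -1;0 0 -170 0 0 0 -1")

```text
clock: 6.53
ee_pos: [0.512, -0.3341, 0.2158]
tcp_rot: [0.002, 0.782, 0.623, 0.0]
force: [-0.6, 0.2, -0.9]
gripper_width: 0.0852
finger_force: 0.0
```

Run:
```python
from h import *
import cv2
s=manip.sense();print(s["ee_pos"],s["gripper_width"],s["force"])
ci=manip.camera_info("wrist");im=manip.capture("wrist")
np.save("ci3.npy",ci,allow_pickle=True)
cv2.imwrite("pics/w3.png",cv2.resize(im,(800,600),interpolation=cv2.INTER_CUBIC))
print(go([.5106,.2994,.18],-.074))
```

```text
[ 0.51202613 -0.33411063  0.21583882] 0.085213721009479 [-0.57110539  0.24096708 -0.90924235]
(array([ 616.5, -142.2,   33.9]), array([-7.0000e-04, -1.0000e-04,  1.4187e+00]))
```

View pics/w3.png

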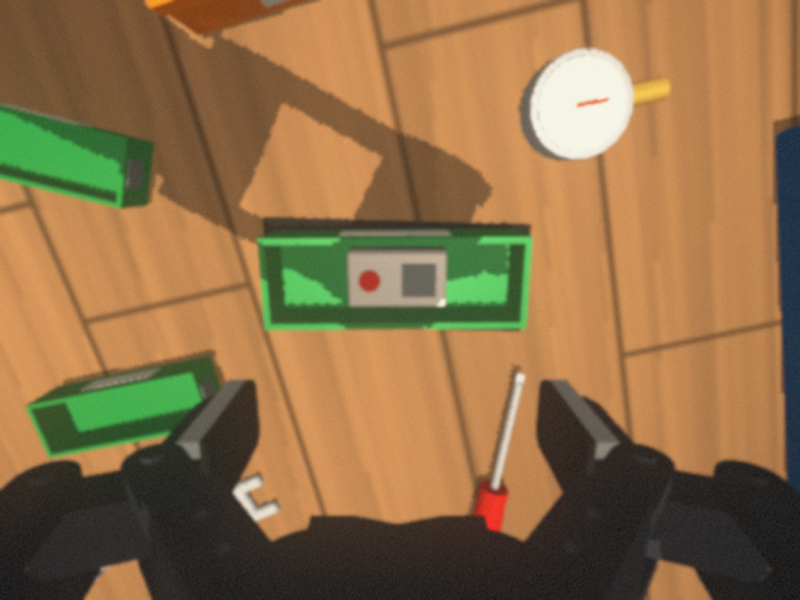

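Unit lies inside the box at (396,278), let go. The rim corners are at (258,240), (532,238), (266,329) and (527,328). Next I go to the lid.

Request:
arm_command(targets="616 -142 34 0 0 -1.723 -1;616 -142 34 0 0 -1.723 -1;616 -142 34 0 0 -1.723 -1;616 -142 34 0 0 -1.723 -1;616 -142 34 0 0 -1.723 -1;616 -142 34 0 0 -1.723 -1;616 -142 34 0 0 -1.723 -1;616 -142 34 0 0 -1.723 -1;616 -142 34 0 0 -1.723 -1;616 -142 34 0 0 -1.723 -1;616 -142 34 0 0 -1.723 -1;616 -142 34 0 0 -1.723 -1;616 -142 34 0 0 -1.723 -1;616 -142 34 0 0 -1.723 -1;616 -142 34 0 0 -1.723 -1;616 -142 34 0 0 -1.723 -1;616 -142 34 0 0 -1.723 -1;616 -142 34 0 0 -1.723 -1;616 -142 34 0 0 -1.723 -1;616 -142 34 0 0 -1.723 -1")

```text
clock: 8.25
ee_pos: [0.511, 0.2967, 0.1795]
tcp_rot: [-0.0, 0.038, 0.999, -0.001]
force: [0.1, -0.2, 1.2]
gripper_width: 0.0859
finger_force: 0.0
```

Run:
```python
from h import *
import cv2
ci=np.load("ci3.npy",allow_pickle=True).item()
f=lambda L:[(x*.64-.18,y*.64-.18) for x,y in L]
print(rect(ci,f([(532,238),(527,328),(258,240),(266,329)]),.055))
s=manip.sense();print(s["ee_pos"],s["joints"])
ci=manip.camera_info("wrist");im=manip.capture("wrist")
np.save("ci4.npy",ci,allow_pickle=True)
cv2.imwrite("pics/w4.png",cv2.resize(im,(800,600),interpolation=cv2.INTER_CUBIC))
```

```text
(array([ 0.512 , -0.3327,  0.055 ]), 'yaw', -0.221, 'LxW', np.float64(0.1656), np.float64(0.0568), 'yawW', -0.21)
[0.51097936 0.29665714 0.17948134] [ 4.07633010e-01  2.18750493e-01  1.75686319e+00 -8.53537638e-04
  1.16723775e+00 -1.08682102e+00]
```

View pics/w4.png

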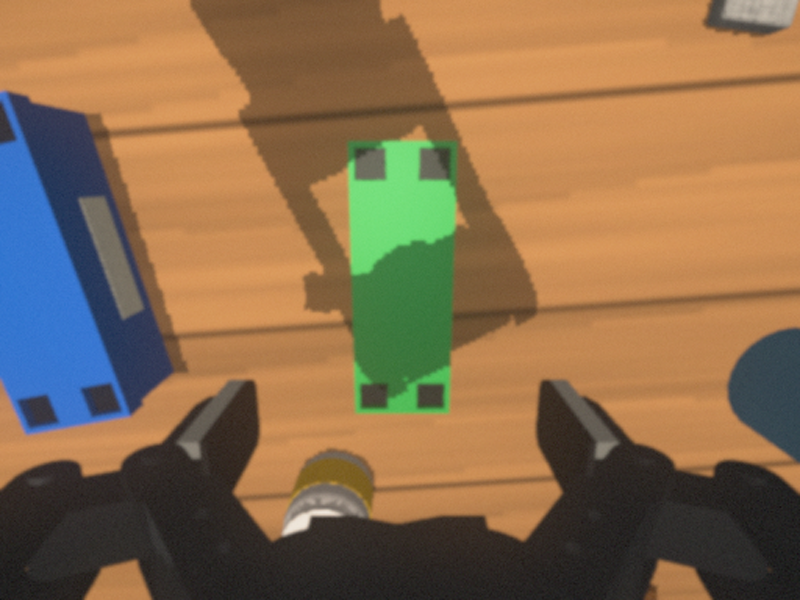

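The lid lies square between the jaws, with outer corners (348,142), (459,142), (356,413), (450,413) and recesses (370,164), (435,163), (374,396), (431,396).

Run:
```python
from h import *
ci=np.load("ci4.npy",allow_pickle=True).item()
f=lambda L:[(x*.64-.18,y*.64-.18) for x,y in L]
print(rect(ci,f([(450,413),(356,413),(459,142),(348,142)]),.022))
print(rect(ci,f([(431,396),(374,396),(435,163),(370,164)]),.016))
print(go([.5115,.2987,.026],-.08))
```

```text
(array([0.5085, 0.2984, 0.022 ]), 'yaw', -0.074, 'LxW', np.float64(0.1694), np.float64(0.0624), 'yawW', -0.075)
(array([0.5095, 0.2979, 0.016 ]), 'yaw', -0.073, 'LxW', np.float64(0.1486), np.float64(0.038), 'yawW', -0.068)
(array([ -0.2,   2.1, 153.9]), array([-0.0008, -0.0002,  0.0039]))
```

Run:
```python
from h import *
print(go([.509,.298,.024],-.074))
```

```text
(array([  2.3,   1.2, 155.9]), array([-0.0008, -0.0002, -0.0021]))
```

Request:
arm_command(targets="2 1 40 0 0 -0.002 -1;2 1 80 0 0 -0.002 -1;2 1 115 0 0 -0.002 -1;2 1 140 0 0 -0.002 -1;2 1 152 0 0 -0.002 -1;2 1 156 0 0 -0.002 -1;2 1 156 0 0 -0.002 -1;2 1 156 0 0 -0.002 -1;2 1 156 0 0 -0.002 1;2 1 156 0 0 -0.002 1;2 1 156 0 0 -0.002 1;2 1 156 0 0 -0.002 1;2 1 156 0 0 -0.002 1;2 1 156 0 0 -0.002 1;2 1 156 0 0 -0.002 1;2 1 156 0 0 -0.002 1", newtons=50)

```text
clock: 9.63
ee_pos: [0.5115, 0.3009, 0.0269]
tcp_rot: [0.003, 0.036, 0.999, 0.001]
force: [0.0, 0.5, 7.0]
gripper_width: 0.0605
finger_force: 54.6
```

Request:
arm_command(targets="0 0 -10 0 0 0 1;0 0 -40 0 0 0 1;0 0 -80 0 0 0 1;0 0 -120 0 0 0 1;0 0 -160 0 0 0 1;0 0 -180 0 0 0 1;0 0 -180 0 0 0 1;0 0 -180 0 0 0 1;0 0 -180 0 0 0 1;0 0 -180 0 0 0 1;0 0 -180 0 0 0 1")

```text
clock: 10.55
ee_pos: [0.5075, 0.299, 0.2014]
tcp_rot: [-0.002, 0.036, 0.999, -0.001]
force: [-0.2, -0.9, -0.6]
gripper_width: 0.0606
finger_force: 54.9
```

Run:
```python
from h import *
import cv2
s=manip.sense();print(s["ee_pos"],s["joints"],s["gripper_width"],s["moment"])
ci=manip.camera_info("wrist");im=manip.capture("wrist")
np.save("ci5.npy",ci,allow_pickle=True)
cv2.imwrite("pics/w5.png",cv2.resize(im,(800,600),interpolation=cv2.INTER_CUBIC))
print(go([.512,-.3325,.20],-.218))
```

```text
[0.50749924 0.29899084 0.20135773] [ 4.13450711e-01  1.93236733e-01  1.74288141e+00 -3.81996199e-04
  1.21035519e+00 -1.08539420e+00] 0.060636287716924045 [ 0.0287059  -0.01737662 -0.05118928]
(array([ -49.5, -629.7,    3. ]), array([-0.0025, -0.0034,  0.1462]))
```

View pics/w5.png

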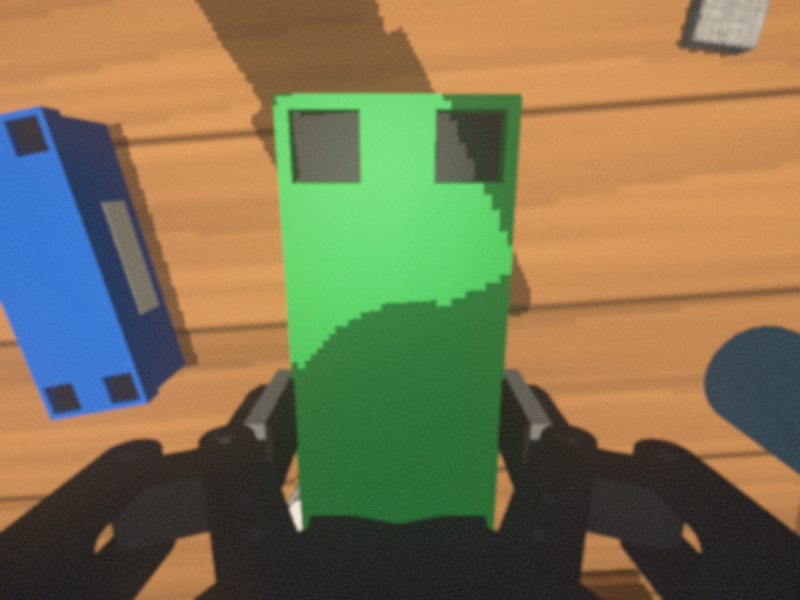

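The lid is held straight; its near edge runs from (274,94) to (522,94), and it looks level.

```bash
cat >> h.py <<'E'
def intool(ci,pts,dz,pos,quat):
    from scipy.spatial.transform import Rotation as Ro
    w,x,y,z=quat; R=Ro.from_quat([x,y,z,w])
    return [(R.inv().apply(ray(ci,u,v,pos[2]+dz)-pos)*1000).round(1) for u,v in pts]
E
python3 - <<'E'
from h import *
ci=np.load("ci5.npy",allow_pickle=True).item()
f=lambda L:[(x*.64-.18,y*.64-.18) for x,y in L]
s=manip.sense()
for dz in(-.0049,-.003,-.007): print(intool(ci,f([(274,94),(522,94)]),dz,np.array([.5075,.29899,.20136]),s["tcp_rot"]))
print(s["ee_pos"],s["tcp_rot"],s["clock"])
E
```

```text
[array([ 88. , -32.5,   5.3]), array([87.9, 29.4,  5.1])]
[array([ 87.7, -32.1,   3.4]), array([87.6, 28.9,  3.2])]
[array([ 88.3, -33. ,   7.4]), array([88.3, 29.9,  7.2])]
[0.50780842 0.29910398 0.2017084 ] [-0.00180535  0.03588017  0.9993539  -0.001065  ] 10.6
```

Run:
```python
from h import *
print(go([.5314,-.2447,.20],-.218))
```

```text
(array([ -62.5, -540.7,    2.7]), array([-0.0025, -0.0034,  0.1462]))
```

Request:
arm_command(targets="-62 -541 3 -0.002 -0.003 0.146 1;-62 -541 3 -0.002 -0.003 0.146 1;-62 -541 3 -0.002 -0.003 0.146 1;-62 -541 3 -0.002 -0.003 0.146 1;-62 -541 3 -0.002 -0.003 0.146 1;-62 -541 3 -0.002 -0.003 0.146 1;-62 -541 3 -0.002 -0.003 0.146 1;-62 -541 3 -0.002 -0.003 0.146 1;-62 -541 3 -0.002 -0.003 0.146 1;-62 -541 3 -0.002 -0.003 0.146 1;-62 -541 3 -0.002 -0.003 0.146 1;-62 -541 3 -0.002 -0.003 0.146 1;-62 -541 3 -0.002 -0.003 0.146 1;-62 -541 3 -0.002 -0.003 0.146 1;-62 -541 3 -0.002 -0.003 0.146 1;-62 -541 3 -0.002 -0.003 0.146 1;-62 -541 3 -0.002 -0.003 0.146 1;-62 -541 3 -0.002 -0.003 0.146 1;-62 -541 3 -0.002 -0.003 0.146 1")

```text
clock: 12.18
ee_pos: [0.5323, -0.2427, 0.2011]
tcp_rot: [0.002, 0.108, 0.994, 0.001]
force: [-0.6, 1.5, -1.4]
gripper_width: 0.0603
finger_force: 55.0
```

Run:
```python
from h import *
import cv2
s=manip.sense();print(s["ee_pos"],s["tcp_rot"],s["joints"][5],s["gripper_width"],abs(s["qd"]).max())
ci=manip.camera_info("wrist");im=manip.capture("wrist")
np.save("ci6.npy",ci,allow_pickle=True); np.save("s6.npy",s,allow_pickle=True)
cv2.imwrite("pics/w6.png",cv2.resize(im,(800,600),interpolation=cv2.INTER_CUBIC))
```

```text
[ 0.53227326 -0.24273467  0.20111835] [0.00156851 0.10765485 0.99418645 0.00112939] -1.9058257118170072 0.06029924001223189 0.0043362494668209815
```

View pics/w6.png

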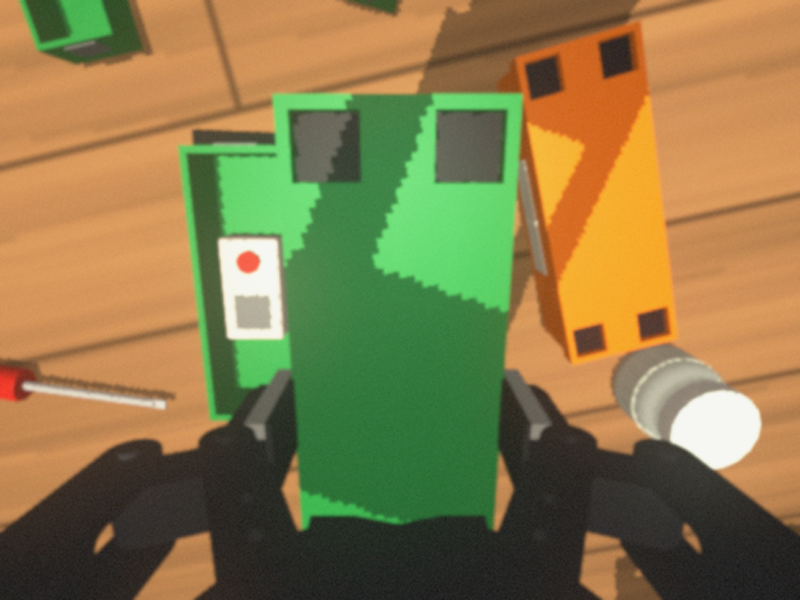

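Left rim corners of the green box are at (180,147) and (212,418). The lid's near edge in hand is (274,94)–(523,94), and the orange recesses are (545,77), (618,55), (590,341) and (653,324).

Run:
```python
from h import *
ci=np.load("ci6.npy",allow_pickle=True).item(); s=np.load("s6.npy",allow_pickle=True).item()
f=lambda L:[(x*.64-.18,y*.64-.18) for x,y in L]
g=np.array(intool(ci,f([(180,147),(212,418)]),.055-s["ee_pos"][2],s["ee_pos"],s["tcp_rot"]))
d=g[0]-g[1]; L=np.linalg.norm(d[:2]); a=np.arctan2(d[1],d[0]); n=np.array([-np.sin(a),np.cos(a)])
c=g.mean(0)[:2]+29*n; print("box",g,"len",L,"turn",a,"centre",c)
l=np.array(intool(ci,f([(274,94),(523,94)]),-.0049,s["ee_pos"],s["tcp_rot"]));print("lid edge",l)
lc=l.mean(0)[:2]-[85,0]; print("lid centre",lc,"rel",c-lc, "with turn correction",c-(lc*[1,0]+[0,0]))
print("orange",rect(ci,f([(653,324),(590,341),(618,55),(545,77)]),.06))
```

```text
box [[  83.5 -119.6  145.6]
 [ -79.9 -119.9  146. ]] len 163.40027539756474 turn 0.0018359832491829037 centre [  1.74675652 -90.75004888]
lid edge [[ 87.6 -32.3   4.6]
 [ 87.7  29.5   4.7]]
lid centre [ 2.65 -1.4 ] rel [ -0.90324348 -89.35004888] with turn correction [ -0.90324348 -90.75004888]
orange (array([ 0.5071, -0.1227,  0.06  ]), 'yaw', 0.05, 'LxW', np.float64(0.1486), np.float64(0.0376), 'yawW', 0.065)
```

Run:
```python
from h import *
ci=np.load("ci3.npy",allow_pickle=True).item()
f=lambda L:[(x*.64-.18,y*.64-.18) for x,y in L]
B=rect(ci,f([(532,238),(527,328),(258,240),(266,329)]),.055);U=rect(ci,f([(445,250),(446,306),(348,250),(348,306)]),.041)
print(B,U); d=(U[0]-B[0])[:2]; u=np.array([np.cos(.218),-np.sin(.218)]);print("unit rel box x",d@u)
print(go([.5287,-.2593,.088],-.218))
```

```text
(array([ 0.512 , -0.3327,  0.055 ]), 'yaw', -0.221, 'LxW', np.float64(0.1656), np.float64(0.0568), 'yawW', -0.21) (array([ 0.5128, -0.3318,  0.041 ]), 'yaw', -0.227, 'LxW', np.float64(0.0631), np.float64(0.037), 'yawW', -0.218)
unit rel box x 0.0005864159114713835
(array([  0.4, -17. , 113.2]), array([0.0024, 0.0031, 0.0022]))
```

Request:
arm_command(targets="0 -17 40 0.002 0.003 0.002 1;0 -17 75 0.002 0.003 0.002 1;0 -17 105 0.002 0.003 0.002 1;0 -17 113 0.002 0.003 0.002 1;0 -17 113 0.002 0.003 0.002 1;0 -17 113 0.002 0.003 0.002 1;0 -17 113 0.002 0.003 0.002 1;0 -17 113 0.002 0.003 0.002 1;0 -17 113 0.002 0.003 0.002 1")

```text
clock: 12.98
ee_pos: [0.5306, -0.2616, 0.0909]
tcp_rot: [0.002, 0.11, 0.994, -0.001]
force: [0.4, -0.9, -2.5]
gripper_width: 0.0606
finger_force: 55.1
```

Run:
```python
from h import *
import cv2
s=manip.sense();print(s["ee_pos"],s["tcp_rot"],s["force"],abs(s["qd"]).max())
ci=manip.camera_info("wrist");im=manip.capture("wrist")
np.save("ci7.npy",ci,allow_pickle=True); np.save("s7.npy",s,allow_pickle=True); cv2.imwrite("pics/w7raw.png",im)
cv2.imwrite("pics/w7.png",cv2.resize(im,(800,600),interpolation=cv2.INTER_CUBIC))
```

```text
[ 0.53064101 -0.26164575  0.09087927] [ 2.26945682e-03  1.09552926e-01  9.93977937e-01 -9.31282578e-04] [ 0.37215095 -0.85016019 -2.47373566] 0.008430441417397003
```

View pics/w7.png

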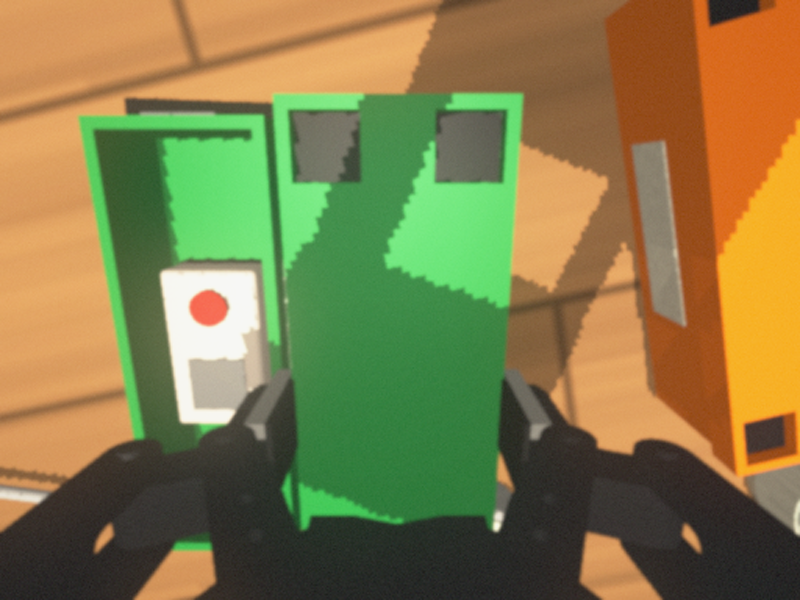

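The green box's rim shows near corners (80,117) and (271,115), the left edge passing (133,435), and the far edge at row 549. The held lid's near corners are at (274,94) and (523,94).

Run:
```python
from h import *
ci=np.load("ci7.npy",allow_pickle=True).item(); s=np.load("s7.npy",allow_pickle=True).item()
f=lambda L:[(x*.64-.18,y*.64-.18) for x,y in L]
I=lambda L,z:np.array(intool(ci,f(L),z-s["ee_pos"][2],s["ee_pos"],s["tcp_rot"]))
print(I([(80,117),(271,115),(133,435),(190,549)],.055)); print(I([(274,94),(523,94)],s["ee_pos"][2]-.0049))
```

```text
[[  85.9 -101.2   35.6]
 [  86.5  -41.3   35.5]
 [ -26.4 -101.9   36.1]
 [ -79.   -86.7   36.4]]
[[ 87.6 -32.3   4.5]
 [ 87.6  29.4   4.4]]
```

Request:
arm_command(targets="1 -30 -4 -0.003 0.003 0.006 1;1 -60 -4 -0.003 0.003 0.006 1;1 -71 -4 -0.003 0.003 0.006 1;1 -71 -4 -0.003 0.003 0.006 1;1 -71 -4 -0.003 0.003 0.006 1;1 -71 -4 -0.003 0.003 0.006 1;1 -71 -4 -0.003 0.003 0.006 1;1 -71 -4 -0.003 0.003 0.006 1;1 -71 -4 -0.003 0.003 0.006 1;1 -71 -4 -0.003 0.003 0.006 1")

```text
clock: 13.87
ee_pos: [0.5127, -0.3291, 0.0922]
tcp_rot: [-0.001, 0.112, 0.994, 0.002]
force: [-0.2, 0.2, -1.1]
gripper_width: 0.0608
finger_force: 55.1
```

Run:
```python
from h import *
import cv2
from scipy.spatial.transform import Rotation as Ro
s0=np.load("s7.npy",allow_pickle=True).item();s=manip.sense()
q=lambda s:Ro.from_quat(np.roll(s["tcp_rot"],-1))
print(s["ee_pos"],s["force"],q(s0).inv().apply(s["ee_pos"]-s0["ee_pos"])*1000,(q(s0).inv()*q(s)).as_rotvec(),q(s).as_matrix()[:,2])
```

```text
[ 0.51268217 -0.32909639  0.09218869] [-0.16846595  0.2279663  -1.09289294] [  2.83185995 -69.74450379  -1.22834719] [-0.00484218  0.00757519  0.00538067] [-0.00201408  0.00404411 -0.99998979]
```

Request:
arm_command(targets="-2 -1 2 0.004 -0.003 0 1;-2 -1 4 0.004 -0.003 0 1;-2 -1 6 0.004 -0.003 0 1;-2 -1 6 0.004 -0.003 0 1;-2 -1 6 0.004 -0.003 0 1;-2 -1 6 0.004 -0.003 0 1")

```text
clock: 14.37
ee_pos: [0.5142, -0.3313, 0.0862]
tcp_rot: [0.0, 0.113, 0.994, -0.0]
force: [0.2, 0.1, -1.1]
gripper_width: 0.0607
finger_force: 55.1
```

```bash
cat >> h.py <<'E'
from scipy.spatial.transform import Rotation as Ro
def rel(s0):
    s=manip.sense(); q=lambda s:Ro.from_quat(np.roll(s["tcp_rot"],-1))
    print("z",s["ee_pos"].round(4),"F",s["force"].round(1),"moved",(q(s0).inv().apply(s["ee_pos"]-s0["ee_pos"])*1000).round(1),"rot",(q(s0).inv()*q(s)).as_rotvec().round(4),"zax",q(s).as_matrix()[:,2].round(4))
E
python3 - <<'E'
from h import *
rel(np.load("s7.npy",allow_pickle=True).item())
E
```

```text
z [ 0.5142 -0.3313  0.0862] F [ 0.2  0.1 -1.1] moved [  0.9 -71.5   4.8] rot [-0.0006  0.0045  0.0063] zax [ 1.e-04 -7.e-04 -1.e+00]
```

Request:
arm_command(targets="0 0.5 2 0 0 0 1;0 0.5 4 0 0 0 1;0 0.5 6 0 0 0 1;0 0.5 8 0 0 0 1;0 0.5 9 0 0 0 1;0 0.5 9 0 0 0 1;0 0.5 9 0 0 0 1")

```text
clock: 14.95
ee_pos: [0.5143, -0.3307, 0.0771]
tcp_rot: [0.0, 0.113, 0.994, -0.0]
force: [-0.1, 0.1, -1.1]
gripper_width: 0.0604
finger_force: 55.1
```

Request:
arm_command(targets="0 0 1 0 0 0 1;0 0 2 0 0 0 1;0 0 3 0 0 0 1;0 0 3.5 0 0 0 1;0 0 3.5 0 0 0 1;0 0 3.5 0 0 0 1")

```text
clock: 15.45
ee_pos: [0.5145, -0.3308, 0.074]
tcp_rot: [0.0, 0.113, 0.994, -0.0]
force: [-0.8, 0.1, -1.2]
gripper_width: 0.0605
finger_force: 55.3
```

Request:
arm_command(targets="0 0 1 0 0 0 1;0 0 2 0 0 0 1;0 0 2 0 0 0 1;0 0 2 0 0 0 1")

```text
clock: 15.78
ee_pos: [0.5146, -0.3308, 0.0738]
tcp_rot: [-0.0, 0.113, 0.994, -0.0]
force: [-4.0, 2.0, 9.0]
gripper_width: 0.0609
finger_force: 56.3
```

Request:
arm_command(targets="0 0 -0.5 0 0 0 0;0 0 -0.5 0 0 0 -0.5;0 0 -0.5 0 0 0 -1;0 0 -0.5 0 0 0 -1;0 0 -0.5 0 0 0 -1;0 0 -0.5 0 0 0 -1;0 0 -20 0 0 0 -1;0 0 -50 0 0 0 -1;0 0 -90 0 0 0 -1;0 0 -130 0 0 0 -1;0 0 -150 0 0 0 -1;0 0 -150 0 0 0 -1;0 0 -150 0 0 0 -1")

```text
clock: 16.87
ee_pos: [0.5153, -0.3314, 0.224]
tcp_rot: [0.002, 0.113, 0.994, -0.002]
force: [0.3, -0.1, -1.4]
gripper_width: 0.0857
finger_force: 0.0
```

Run:
```python
from h import *
import cv2
s=manip.sense();print(s["ee_pos"],s["gripper_width"],s["joints"][[0,5]])
ci=manip.camera_info("wrist");im=manip.capture("wrist")
np.save("ci8.npy",ci,allow_pickle=True); np.save("s8.npy",s,allow_pickle=True); cv2.imwrite("pics/w8raw.png",im)
hsv=cv2.cvtColor(im,cv2.COLOR_BGR2HSV)
g=cv2.inRange(hsv,(45,90,40),(85,255,255)); k,_,st,c=cv2.connectedComponentsWithStats(g)
for i in range(1,k):
    if st[i,4]>2000: print("green",st[i],c[i].round())
# dark squares (recesses): low saturation dark blobs of right size
d=cv2.inRange(hsv,(0,0,0),(180,120,110)); k,_,st,c=cv2.connectedComponentsWithStats(d)
for i in range(1,k):
    if 60<st[i,4]<3000: print("dark",st[i],c[i].round(1))
print(go([.481,.1025,.22],.112))
```

```text
[ 0.51530805 -0.33142021  0.22399465] 0.08570526098079544 [-0.68579307 -2.03065975]
green [  219    86    72   178 10618] [254. 174.]
dark [308   0  41  12 210] [329.4   3.8]
dark [136   6  12  18  67] [141.2  15.1]
dark [482  25  15  22 272] [489.1  35.7]
dark [143  29  48  15 289] [167.   36.4]
dark [437  38  16  22 270] [444.9  48.8]
dark [216  83  74 161 938] [228.3 155.3]
dark [265  92  22  22 424] [274.9 102. ]
dark [225  94  18  18 226] [233.4 102.4]
dark [287 159   3  39  61] [287.9 179.5]
dark [493 188  13  14 139] [499.3 194.6]
dark [455 198  13  14 142] [460.9 204.7]
dark [229 245  17  15 216] [236.6 252.1]
dark [265 245  17  15 224] [273.4 252.1]
(array([129.3, 414.6,   1.2]), array([-8.000e-04,  2.000e-04, -3.378e-01]))
```

Request:
arm_command(targets="129 415 1 0 0 -0.338 -1;129 415 1 0 0 -0.338 -1;129 415 1 0 0 -0.338 -1;129 415 1 0 0 -0.338 -1;129 415 1 0 0 -0.338 -1;129 415 1 0 0 -0.338 -1;129 415 1 0 0 -0.338 -1;129 415 1 0 0 -0.338 -1;129 415 1 0 0 -0.338 -1;129 415 1 0 0 -0.338 -1;129 415 1 0 0 -0.338 -1;129 415 1 0 0 -0.338 -1;129 415 1 0 0 -0.338 -1;129 415 1 0 0 -0.338 -1;129 415 1 0 0 -0.338 -1;129 415 1 0 0 -0.338 -1")

```text
clock: 18.25
ee_pos: [0.4815, 0.1014, 0.2199]
tcp_rot: [-0.0, -0.055, 0.998, -0.001]
force: [-0.7, 1.2, -0.4]
gripper_width: 0.0855
finger_force: 0.0
```

```bash
cat >> h.py <<'E'
import cv2
def look(name,z=None,col=None):
    """capture wrist; print dark recess-like blobs with tool-frame mm at height z"""
    s=manip.sense(); ci=manip.camera_info("wrist"); im=manip.capture("wrist")
    np.save(f"ci{name}.npy",ci,allow_pickle=True); np.save(f"s{name}.npy",s,allow_pickle=True); cv2.imwrite(f"pics/{name}.png",im)
    d=cv2.inRange(im,(0,0,0),(95,95,95)); k,_,st,c=cv2.connectedComponentsWithStats(d)
    print("ee",s["ee_pos"].round(4),"w",s["gripper_width"].round(4))
    for i in range(1,k):
        if 100<st[i,4]<4000 and .5<st[i,2]/st[i,3]<2 and st[i,4]>.6*st[i,2]*st[i,3]:
            print(st[i],c[i].round(1),intool(ci,[c[i]],z-s["ee_pos"][2],s["ee_pos"],s["tcp_rot"])[0][:2] if z is not None else "")
    return im
E
python3 - <<'E'
from h import *
look("b1",.062)
print(go([.481,.1025,.22],.112))
E
```

```text
Traceback (most recent call last):
  File "h.py", line 39, in look
    print("ee",s["ee_pos"].round(4),"w",s["gripper_width"].round(4))
                                        ^^^^^^^^^^^^^^^^^^^^^^^^
AttributeError: 'float' object has no attribute 'round'
```

```bash
sed -i 's/s\["gripper_width"\].round(4)/round(float(s["gripper_width"]),4)/' h.py
python3 - <<'E'
from h import *
look("b1",.062)
E
```

```text
ee [0.4816 0.1015 0.2201] w 0.0856
[225  95  19  20 348] [234.2 104.4] [ 76.  -19.6]
[231 248  15  14 206] [238.  254.5] [-71.3 -18.4]
[267 248  16  14 203] [274.3 254.1] [-70.8  18.9]
```

Request:
arm_command(targets="1 1 40 0 0 -0.008 -1;1 1 80 0 0 -0.008 -1;1 1 120 0 0 -0.008 -1;1 1 145 0 0 -0.008 -1;1 1 155 0 0 -0.008 -1;1 1 155 0 0 -0.008 -1;1 1 155 0 0 -0.008 -1;1 1 155 0 0 -0.008 -1;1 1 155 0 0 -0.008 1;1 1 155 0 0 -0.008 1;1 1 155 0 0 -0.008 1;1 1 155 0 0 -0.008 1;1 1 155 0 0 -0.008 1;1 1 155 0 0 -0.008 1;1 1 155 0 0 -0.008 1;1 1 155 0 0 -0.008 1", newtons=80)

```text
clock: 19.68
ee_pos: [0.483, 0.1037, 0.068]
tcp_rot: [0.003, -0.06, 0.998, -0.0]
force: [1.4, -0.2, 5.0]
gripper_width: 0.0604
finger_force: 86.5
```

Request:
arm_command(targets="0 0 -10 0 0 0 1;0 0 -30 0 0 0 1;0 0 -60 0 0 0 1;0 0 -90 0 0 0 1;0 0 -120 0 0 0 1;0 0 -140 0 0 0 1;0 0 -150 0 0 0 1;0 0 -150 0 0 0 1;0 0 -150 0 0 0 1;0 0 -150 0 0 0 1")

```text
clock: 20.52
ee_pos: [0.4787, 0.1035, 0.2133]
tcp_rot: [-0.002, -0.06, 0.998, -0.0]
force: [0.7, 0.6, -3.6]
gripper_width: 0.0602
finger_force: 88.0
```

Run:
```python
from h import *
im=look("b2",manip.sense()["ee_pos"][2]-.007)
# near edge of box: blue mask
hsv=cv2.cvtColor(im,cv2.COLOR_BGR2HSV); b=cv2.inRange(hsv,(100,90,40),(130,255,255))
k,lab,st,c=cv2.connectedComponentsWithStats(b); i=1+st[1:,4].argmax(); print(st[i])
m=lab==i
for r in range(st[i,1],st[i,1]+12,2): x=np.where(m[r])[0]; print(r,x.min(),x.max(),len(x))
s=np.load("sb2.npy",allow_pickle=True).item(); print(go(s["ee_pos"],.112),s["force"],s["moment"])
print(go([.5146,-.3308,.20],-.225))
# same for lid in hand, w6 (resized), sanity
l=cv2.resize(cv2.imread("pics/w6.png"),(512,384),interpolation=cv2.INTER_AREA); h2=cv2.cvtColor(l,cv2.COLOR_BGR2HSV); g=cv2.inRange(h2,(45,90,40),(85,255,255))
print([ (r,int(g[r,180:330].sum()//255)) for r in range(56,66)])
for r in (60,62,64): print(r,im[r,170:345:25].tolist())
```

```text
ee [0.4787 0.1035 0.2133] w 0.0602
[ 186   68   27   46 1026] [198.1  90.9] [ 77.  -24.4]
[  175    57   163   283 35708]
57 207 335 129
59 175 337 163
61 176 337 162
63 176 337 162
65 176 336 161
67 176 336 161
(array([-0.1, -0. , -0.3]), array([-0.0006, -0.0047,  0.0082])) [ 0.65463151  0.5676986  -3.5898023 ] [ 0.0154568   0.01376598 -0.01442177]
(array([  16.3, -435.4,   13.3]), array([-0.0014, -0.0045,  0.3452]))
[(56, 0), (57, 0), (58, 0), (59, 0), (60, 102), (61, 150), (62, 150), (63, 150), (64, 150), (65, 150)]
60 [[99, 158, 221], [149, 99, 77], [239, 170, 108], [240, 174, 110], [240, 169, 102], [237, 162, 96], [235, 157, 93]]
62 [[99, 159, 221], [148, 96, 76], [240, 172, 110], [240, 172, 107], [239, 165, 99], [238, 163, 96], [235, 157, 92]]
64 [[97, 158, 221], [151, 99, 77], [239, 173, 111], [240, 171, 107], [238, 164, 96], [238, 164, 96], [235, 156, 91]]
```

Run:
```python
from h import *
ci=np.load("cib2.npy",allow_pickle=True).item(); s=np.load("sb2.npy",allow_pickle=True).item()
for dz in(-.002,-.003): print(intool(ci,[(174.5,58.),(337.5,56.5)],dz,s["ee_pos"],s["tcp_rot"]))
ci=np.load("ci6.npy",allow_pickle=True).item(); s=np.load("s6.npy",allow_pickle=True).item()
print(intool(ci,[(175,59.6),(334.5,59.6)],-.0049,s["ee_pos"],s["tcp_rot"]))
# lid placed, seen in w8, recess centres at .063
ci=np.load("ci8.npy",allow_pickle=True).item(); s=np.load("s8.npy",allow_pickle=True).item()
print(intool(ci,[(233.4,102.4),(274.9,102),(236.6,252.1),(273.4,252.1)],.0635-s["ee_pos"][2],s["ee_pos"],s["tcp_rot"]))
```

```text
[array([ 88.5, -31.9,   2.4]), array([89. , 30.1,  2.3])]
[array([ 88.7, -32.2,   3.4]), array([89.2, 30.3,  3.3])]
[array([ 87.8, -32.4,   4.6]), array([87.8, 29.5,  4.7])]
[array([ 77.1, -20.5, 160.2]), array([ 77.4,  16.8, 160.1]), array([-70.6, -20. , 160.9]), array([-70.5,  18. , 160.8])]
```

Run:
```python
from h import *
print(go([.5155,-.3310,.185],-.2265))
```

```text
(array([  15.3, -435.7,   28.3]), array([-0.0014, -0.0045,  0.3467]))
```

Request:
arm_command(targets="15 -30 28 -0.001 -0.004 0.347 1;15 -65 28 -0.001 -0.004 0.347 1;15 -105 28 -0.001 -0.004 0.347 1;15 -145 28 -0.001 -0.004 0.347 1;15 -185 28 -0.001 -0.004 0.347 1;15 -225 28 -0.001 -0.004 0.347 1;15 -265 28 -0.001 -0.004 0.347 1;15 -305 28 -0.001 -0.004 0.347 1;15 -345 28 -0.001 -0.004 0.347 1;15 -380 28 -0.001 -0.004 0.347 1;15 -410 28 -0.001 -0.004 0.347 1;15 -430 28 -0.001 -0.004 0.347 1;15 -436 28 -0.001 -0.004 0.347 1;15 -436 28 -0.001 -0.004 0.347 1;15 -436 28 -0.001 -0.004 0.347 1;15 -436 28 -0.001 -0.004 0.347 1;15 -436 28 -0.001 -0.004 0.347 1;15 -436 28 -0.001 -0.004 0.347 1;15 -436 28 -0.001 -0.004 0.347 1")

```text
clock: 22.15
ee_pos: [0.5179, -0.3301, 0.1879]
tcp_rot: [0.002, 0.112, 0.994, 0.0]
force: [-0.6, -0.1, -3.6]
gripper_width: 0.0602
finger_force: 88.1
```

Run:
```python
from h import *
print(go([.5155,-.3310,.143],-.2265)); s=manip.sense(); print(s["ee_pos"],s["force"],abs(s["qd"]).max())
```

```text
(array([ 2.4, -1.5, 44.9]), array([0.001 , 0.0042, 0.001 ]))
[ 0.51793882 -0.33006025  0.18789474] [-0.62691428 -0.08378532 -3.56034827] 0.004549628146134067
```

Request:
arm_command(targets="2.4 -1.5 12 0.001 0.004 0.001 1;2.4 -1.5 24 0.001 0.004 0.001 1;2.4 -1.5 36 0.001 0.004 0.001 1;2.4 -1.5 44 0.001 0.004 0.001 1;2.4 -1.5 45 0.001 0.004 0.001 1;2.4 -1.5 45 0.001 0.004 0.001 1;2.4 -1.5 45 0.001 0.004 0.001 1;2.4 -1.5 45 0.001 0.004 0.001 1;2.4 -1.5 45 0.001 0.004 0.001 1")

```text
clock: 22.9
ee_pos: [0.5159, -0.3325, 0.1437]
tcp_rot: [0.001, 0.114, 0.994, -0.001]
force: [-0.6, 0.6, -3.8]
gripper_width: 0.06
finger_force: 88.0
```

Run:
```python
from h import *
print(go([.5155,-.3310,.139],-.2265)); s=manip.sense(); print(s["ee_pos"],s["force"])
```

```text
(array([0.7, 1.4, 4.7]), array([-0.0009,  0.0018, -0.0013]))
[ 0.51591039 -0.33250689  0.14371601] [-0.57530954  0.59007941 -3.75767093]
```

Request:
arm_command(targets="0.6 1.3 2 0 0 0 1;0.6 1.3 4 0 0.001 0 1;0.6 1.3 5 0 0.001 0 1;0.6 1.3 5 0 0.001 0 1;0.6 1.3 5 0 0.001 0 1")

```text
clock: 23.32
ee_pos: [0.5149, -0.3305, 0.1376]
tcp_rot: [-0.001, 0.114, 0.994, 0.0]
force: [-0.6, -0.6, -3.5]
gripper_width: 0.0599
finger_force: 88.0
```

Run:
```python
from h import *
print(go([.5155,-.3310,.133],-.2265)); s=manip.sense(); print(s["ee_pos"],s["force"])
```

```text
(array([-0.7, -0.4,  4.6]), array([ 0.0001, -0.0012, -0.0013]))
[ 0.51490419 -0.33050128  0.13756627] [-0.58992395 -0.55076858 -3.49028898]
```

Request:
arm_command(targets="-0.5 -0.3 1 0 0 0 1;-0.5 -0.3 2 0 0 0 1;-0.5 -0.3 3 0 0 0 1;-0.5 -0.3 4 0 0 0 1;-0.5 -0.3 4.5 0 0 0 1;-0.5 -0.3 4.5 0 0 0 1")

```text
clock: 23.82
ee_pos: [0.5153, -0.3309, 0.133]
tcp_rot: [-0.001, 0.114, 0.994, 0.0]
force: [0.3, 0.8, -3.9]
gripper_width: 0.0599
finger_force: 88.0
```

In the recesses (below lid-top height with no contact force). Now I lower the last 2 mm.

Request:
arm_command(targets="0 0 1 0 0 0 1;0 0 2 0 0 0 1;0 0 3 0 0 0 1;0 0 3 0 0 0 1")

```text
clock: 24.15
ee_pos: [0.5156, -0.3311, 0.131]
tcp_rot: [-0.0, 0.114, 0.994, -0.0]
force: [-1.5, 0.7, -0.3]
gripper_width: 0.0602
finger_force: 88.6
```

Request:
arm_command(targets="0 0 0.5 0 0 0 1;0 0 0.5 0 0 0 0;0 0 0.5 0 0 0 -0.5;0 0 0.5 0 0 0 -1;0 0 0.5 0 0 0 -1;0 0 0.5 0 0 0 -1;0 0 0.5 0 0 0 -1;0 0 -20 0 0 0 -1;0 0 -50 0 0 0 -1;0 0 -90 0 0 0 -1;0 0 -120 0 0 0 -1;0 0 -120 0 0 0 -1;0 0 -120 0 0 0 -1")

```text
clock: 25.23
ee_pos: [0.5172, -0.3323, 0.2539]
tcp_rot: [0.003, 0.114, 0.994, -0.002]
force: [0.6, -0.3, 0.0]
gripper_width: 0.0852
finger_force: 0.0
```

Run:
```python
from h import *
im=look("b3",.1235)
print(go([.507,-.1235,.22],.05)); print(manip.sense()["force"])
```

```text
ee [ 0.5172 -0.3323  0.2539] w 0.0852
[459  31  15  20 235] [466.4  40.5] [121.  159.4]
[420  43  15  20 234] [426.8  52.2] [112.8 130.7]
[269  88  21  23 386] [277.3  97.7] [79.7 16.7]
[473 179  12  13 136] [478.6 184.9] [  8.2 191.8]
[438 188  12  13 131] [443.5 194.1] [-1.00e-01  1.63e+02]
[226 258  18  15 249] [234.7 264.9] [-69.  -20.1]
[267 258  17  15 244] [275.  265.1] [-69.2  17.7]
(array([ 55.6, 200.4,  31. ]), array([-0.0011,  0.0009, -0.2778]))
[-0.28994124  0.81305793 -0.79449141]
```

Request:
arm_command(targets="56 200 20 -0.001 0 -0.278 -1;56 200 31 -0.001 0 -0.278 -1;56 200 31 -0.001 0 -0.278 -1;56 200 31 -0.001 0 -0.278 -1;56 200 31 -0.001 0 -0.278 -1;56 200 31 -0.001 0 -0.278 -1;56 200 31 -0.001 0 -0.278 -1;56 200 31 -0.001 0 -0.278 -1;56 200 31 -0.001 0 -0.278 -1;56 200 31 -0.001 0 -0.278 -1;56 200 31 -0.001 0 -0.278 -1")

```text
clock: 26.2
ee_pos: [0.5064, -0.1249, 0.2194]
tcp_rot: [-0.0, -0.024, 1.0, 0.0]
force: [-0.0, 0.2, 1.4]
gripper_width: 0.0854
finger_force: 0.0
```

Run:
```python
from h import *
look("o1",.062)
print(go([.507,-.1235,.065],.05))
```

```text
ee [ 0.5064 -0.1249  0.2194] w 0.0854
[  0   0  24  21 458] [10.9  9.7] [ 150.6 -202.5]
[131   0  18  14 168] [139.5   5.4] [153.7 -96.1]
[  0  98  21  29 498] [  9.8 112. ] [  69.3 -221.2]
[268  99  13  18 162] [272.8 106. ] [74.5 14.8]
[231 252  13  10 124] [237.1 256.5] [-73.2 -19.3]
[268 252  13  10 129] [274.  256.5] [-73.2  18.6]
(array([ -0.8,   1.1, 154.4]), array([ 0.0009, -0.0004, -0.0017]))
```

Request:
arm_command(targets="0 1 40 0 0 -0.002 -1;0 1 80 0 0 -0.002 -1;0 1 120 0 0 -0.002 -1;0 1 145 0 0 -0.002 -1;0 1 154 0 0 -0.002 -1;0 1 154 0 0 -0.002 -1;0 1 154 0 0 -0.002 -1;0 1 154 0 0 -0.002 -1;0 1 154 0 0 -0.002 1;0 1 154 0 0 -0.002 1;0 1 154 0 0 -0.002 1;0 1 154 0 0 -0.002 1;0 1 154 0 0 -0.002 1;0 1 154 0 0 -0.002 1;0 1 154 0 0 -0.002 1;0 1 154 0 0 -0.002 1", newtons=80)

```text
clock: 27.58
ee_pos: [0.5085, -0.1235, 0.068]
tcp_rot: [0.002, -0.026, 1.0, -0.001]
force: [-0.3, -0.7, 6.0]
gripper_width: 0.0597
finger_force: 87.3
```

Request:
arm_command(targets="0 0 -10 0 0 0 1;0 0 -35 0 0 0 1;0 0 -70 0 0 0 1;0 0 -105 0 0 0 1;0 0 -140 0 0 0 1;0 0 -170 0 0 0 1;0 0 -185 0 0 0 1;0 0 -185 0 0 0 1;0 0 -185 0 0 0 1;0 0 -185 0 0 0 1;0 0 -185 0 0 0 1")

```text
clock: 28.5
ee_pos: [0.504, -0.1217, 0.2469]
tcp_rot: [-0.003, -0.026, 1.0, 0.002]
force: [-0.0, -0.6, -5.0]
gripper_width: 0.0602
finger_force: 89.1
```

Run:
```python
from h import *
im=look("o2",manip.sense()["ee_pos"][2]-.007)
hsv=cv2.cvtColor(im,cv2.COLOR_BGR2HSV); b=cv2.inRange(hsv,(5,200,60),(22,255,255))
k,lab,st,c=cv2.connectedComponentsWithStats(b); i=1+st[1:,4].argmax(); print(st[i]); m=lab==i
for r in range(st[i,1],st[i,1]+9): x=np.where(m[r])[0]; print(r,x.min(),x.max(),len(x))
ci=np.load("cio2.npy",allow_pickle=True).item(); s=np.load("so2.npy",allow_pickle=True).item()
y0=st[i,1]
for v in(56.5,57,58,59): print(v,intool(ci,[(174.5,v),(337.5,v)],-.002,s["ee_pos"],s["tcp_rot"]))
print([im[r,[200,255,310]].tolist() for r in range(52,64)])
```

```text
ee [ 0.504  -0.1217  0.2469] w 0.0602
[  0   0  40  31 751] [25.1 16.3] [103.9 -89.4]
[ 22 103  22  25 427] [ 32.5 114.8] [ 67.5 -93.5]
[  8 268  19  17 251] [ 16.8 276.1] [  -7.1 -115.5]
[  183    63   144   277 24595]
63 295 295 1
64 245 299 42
65 245 298 51
66 240 299 57
67 240 295 51
68 240 292 46
69 240 293 49
70 241 293 50
71 240 293 49
56.5 [array([ 89. , -31.9,   2.5]), array([89. , 30.1,  2.7])]
57 [array([ 88.8, -32. ,   2.5]), array([88.8, 30.1,  2.7])]
58 [array([ 88.4, -32. ,   2.5]), array([88.5, 30.1,  2.7])]
59 [array([ 88.1, -32. ,   2.5]), array([88.1, 30.2,  2.7])]
[[[83, 139, 197], [84, 140, 202], [55, 90, 129]], [[79, 134, 192], [83, 136, 199], [58, 90, 129]], [[79, 133, 193], [83, 138, 199], [57, 91, 128]], [[78, 133, 191], [82, 136, 198], [56, 88, 125]], [[82, 135, 193], [86, 134, 196], [56, 91, 127]], [[84, 136, 196], [83, 136, 197], [52, 83, 122]], [[82, 140, 201], [84, 136, 197], [50, 84, 122]], [[84, 143, 205], [84, 135, 197], [53, 86, 123]], [[86, 147, 210], [83, 139, 200], [57, 89, 128]], [[83, 152, 218], [84, 137, 205], [55, 106, 156]], [[84, 170, 235], [75, 131, 210], [61, 138, 216]], [[80, 186, 244], [57, 119, 211], [67, 172, 242]]]
```

Run:
```python
from h import *
print(go([.5143,-.3308,.235],-.2275))
```

```text
(array([   0.8, -209.3,   11.4]), array([ 0.0027, -0.0067,  0.2797]))
```

Request:
arm_command(targets="1 -20 5 0.003 -0.007 0.28 1;1 -50 11 0.003 -0.007 0.28 1;1 -85 11 0.003 -0.007 0.28 1;1 -120 11 0.003 -0.007 0.28 1;1 -155 11 0.003 -0.007 0.28 1;1 -185 11 0.003 -0.007 0.28 1;1 -203 11 0.003 -0.007 0.28 1;1 -209 11 0.003 -0.007 0.28 1;1 -209 11 0.003 -0.007 0.28 1;1 -209 11 0.003 -0.007 0.28 1;1 -209 11 0.003 -0.007 0.28 1;1 -209 11 0.003 -0.007 0.28 1;1 -209 11 0.003 -0.007 0.28 1")

```text
clock: 29.63
ee_pos: [0.5162, -0.3299, 0.2391]
tcp_rot: [0.003, 0.113, 0.994, -0.001]
force: [-0.5, -0.5, -5.6]
gripper_width: 0.0601
finger_force: 89.2
```

Run:
```python
from h import *
print(go([.5143,-.3308,.204],-.2275)); s=manip.sense(); print(s["ee_pos"],s["force"],abs(s["qd"]).max())
```

```text
(array([ 1.8, -1.3, 35.1]), array([-0.0006,  0.0061,  0.0013]))
[ 0.5161678  -0.32989652  0.23906239] [-0.53226873 -0.53839359 -5.56750511] 0.005020686581484669
```

Request:
arm_command(targets="1.8 -1.3 10 0 0.006 0.001 1;1.8 -1.3 20 0 0.006 0.001 1;1.8 -1.3 29 0 0.006 0.001 1;1.8 -1.3 34 0 0.006 0.001 1;1.8 -1.3 35 0 0.006 0.001 1;1.8 -1.3 35 0 0.006 0.001 1;1.8 -1.3 35 0 0.006 0.001 1;1.8 -1.3 35 0 0.006 0.001 1;1.8 -1.3 35 0 0.006 0.001 1")

```text
clock: 30.38
ee_pos: [0.5146, -0.3327, 0.2049]
tcp_rot: [0.001, 0.114, 0.993, -0.001]
force: [0.4, 0.2, -5.4]
gripper_width: 0.0598
finger_force: 89.2
```

Run:
```python
from h import *
print(go([.5143,-.3308,.1985],-.2275)); s=manip.sense(); print(s["ee_pos"],s["force"],abs(s["qd"]).max())
```

```text
(array([0.7, 1.8, 6.4]), array([-0.0018,  0.0017, -0.0014]))
[ 0.51457849 -0.33267836  0.20487523] [ 0.39577196  0.22488271 -5.35257776] 0.003382705764741271
```

Request:
arm_command(targets="0.6 1.6 2 -0.001 0.001 -0.001 1;0.6 1.6 4 -0.001 0.001 -0.001 1;0.6 1.6 6 -0.001 0.001 -0.001 1;0.6 1.6 6 -0.001 0.001 -0.001 1;0.6 1.6 6 -0.001 0.001 -0.001 1;0.6 1.6 6 -0.001 0.001 -0.001 1")

```text
clock: 30.88
ee_pos: [0.5139, -0.3306, 0.198]
tcp_rot: [-0.0, 0.114, 0.994, -0.0]
force: [0.5, -0.4, -5.8]
gripper_width: 0.0601
finger_force: 89.2
```

Run:
```python
from h import *
print(go([.5143,-.3308,.193],-.2275)); s=manip.sense(); print(s["ee_pos"],s["force"],abs(s["qd"]).max())
```

```text
(array([-0.4, -0.1,  5. ]), array([-0.0001, -0.0007, -0.0003]))
[ 0.51393252 -0.33058727  0.19797529] [ 0.49878668 -0.44338462 -5.80700689] 0.002414776867704561
```

Request:
arm_command(targets="-0.4 0 1 0 0 0 1;-0.4 0 2 0 0 0 1;-0.4 0 3 0 0 0 1;-0.4 0 4 0 0 0 1;-0.4 0 5 0 0 0 1;-0.4 0 5 0 0 0 1;-0.4 0 5 0 0 0 1")

```text
clock: 31.47
ee_pos: [0.5142, -0.3306, 0.1929]
tcp_rot: [-0.0, 0.114, 0.994, 0.0]
force: [0.5, -1.2, -4.8]
gripper_width: 0.0603
finger_force: 89.2
```

In the recesses again. Last 2 mm.

Request:
arm_command(targets="0 0 1 0 0 0 1;0 0 2 0 0 0 1;0 0 3 0 0 0 1;0 0 3 0 0 0 1;0 0 3 0 0 0 1")

```text
clock: 31.88
ee_pos: [0.5145, -0.3308, 0.1907]
tcp_rot: [-0.0, 0.114, 0.994, -0.0]
force: [-0.2, 1.2, -2.9]
gripper_width: 0.0604
finger_force: 89.6
```

Request:
arm_command(targets="0 0 0.7 0 0 0 1;0 0 0.7 0 0 0 1;0 0 0.7 0 0 0 0;0 0 0.7 0 0 0 -0.5;0 0 0.7 0 0 0 -1;0 0 0.7 0 0 0 -1;0 0 0.7 0 0 0 -1;0 0 0.7 0 0 0 -1;0 0 -20 0 0 0 -1;0 0 -50 0 0 0 -1;0 0 -85 0 0 0 -1;0 0 -100 0 0 0 -1;0 0 -100 0 0 0 -1;0 0 -100 0 0 0 -1;0 0 -100 0 0 0 -1;0 0 -100 0 0 0 -1")

```text
clock: 33.22
ee_pos: [0.5134, -0.3299, 0.2874]
tcp_rot: [-0.002, 0.114, 0.994, 0.001]
force: [0.8, -0.2, 0.6]
gripper_width: 0.0856
finger_force: 0.0
```

Run:
```python
from h import *
look("o3",.1855)
im=manip.capture("scene"); cv2.imwrite("pics/final.png",cv2.resize(im[90:260,70:300],None,fx=3,fy=3,interpolation=cv2.INTER_CUBIC))
```

```text
ee [ 0.5134 -0.3299  0.2874] w 0.0856
[268  96  20  23 312] [274.9 105.1] [73.3 13. ]
[222 281  18  13 214] [230.6 286.7] [-73.5 -21.7]
[266 281  18  13 213] [274.8 286.7] [-73.6  15.7]
```

```bash
python3 -c "
from rig import manip
print(manip.finish_job())"
```

```text
the job is handed in; nothing more can be done
None
```

The job is handed in at about 33 s. The unit is in the green box with the lid home, and the blue and orange boxes are stacked on top; the arm's height at each release matched full seating. My ten views were used up, so I checked the final stack only by numbers, and the hand-in call returned no verdict.

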